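Clamp the bench block in its fixture

ROBOT

A 6-joint arm with a two-finger parallel gripper is mounted at the origin on a cart in front of the work surface, level with it; the furniture and walls round the work are solid. World frame = base frame: x ahead of the robot, y to its left, z up, the work surface at z = 0. Lengths are in m, angles in rad, forces in N, time in s.
With the tool pointing down it reaches from about 0.225 to 0.875 m from the base axis. Payload 3.4 kg.
Tool frame: the origin (TCP) lies on the centre line of the jaws, within the pads' length; the fingertips stand 11 mm ahead of it and the grasp point (between the pads) lies 8 mm behind it; z points along the fingers, y is the line along which they close (so a half turn about z gives the same grasp; the last joint's range is limited). The gripper opens to 85 mm and grips with 20 to 120 N. Pads are 22 mm wide; open, the fingers measure 114 mm over their backs; the gripper's body (76 mm by 85 mm) begins 54 mm behind the grasp point. The pads swing forward as they close: fully open they stand 13 mm farther back than shut.
Start: joints at [-1.375, 0.276, 1.505, -0, 1.361, -0.121], TCP at [0.179, -0.546, 0.242] pointing down, gripper open.
Joint ranges: [-2.89, 2.89], [-0.75, 2.08], [0.22, 2.7], [-1.18, 4.32], [0.11, 2.71], [-2.7, 2.7]. Speed limits (rad/s): [2.57, 2.57, 3.14, 3.14, 3.14, 3.14].

INTERFACE

Orientations are given as a unit quaternion [w, x, y, z].
In Python, from rig import manip, eyes, job gives the robot as it stands.
- The arm moves only by the tool drive_tool, never from a script. Its argument "rows" is a list of rows, each a list of 3 entries, a list of its own where there are three numbers: the turn, a rotation vector about the world's x, y, z in rad, then the shift along the world's x, y, z in cm, then the finger opening in cm, from 0 to 8.54. A call has 1 to 8 rows; each row shifts and turns the commanded pose from where the row before left it; what a row does not reach is not made up. A row lasts 1/8 s, in which the tool goes at most 62.5 mm and 10.7 degrees, less where a joint would pass 70% of its speed; a pose out of reach is approached as far as the arm can. A call is refused whole if a number of a shift passes 6.25 or a number of a turn 0.188, either way. A call with a gripper value outside its range is refused whole. The fingers move at their own pace and stop on an object; "force" is the grip in N (left out, the last holds). Time passes only in rows, so rows that do not move let the fingers close. It gives the time, the measured TCP pose, the force, the opening and the grip force at its end, in the units of the state.
- manip.get_state(): the state, without advancing time (a new reading comes with each control period).
- eyes.get_image(name): name is "scene" or "top" or "wrist"; returns the picture (420x560x3 uint8, red, green, blue); there is no depth.
- eyes.get_calibration(name): a dict with "camera_matrix" (3x3 intrinsics, pixels), "view" (4x4, takes a point from world to camera coordinates). Camera axes: x right, y up, looking along -z (the intrinsics and any distortion apply to the point x, -y, -z); pixel columns grow to the right and rows downward; lengths in m; the calibration is good to about 2 mm. The wrist camera is an equidistant fisheye: a pixel r from the principal point sees the ray r / f radians off the axis. A picture is of the moment at which its call begins: read the wrist's pose just before it. get_calibration takes no time and is no camera call; for the wrist camera it gives the pose at the moment of the call.
- job.sign_off(): hands the job in; it is judged then, once.
The state is a dict: "clock": time; "qpos": joint angles; "qd": joint speeds; "effort": joint torques, N m; "position": TCP position; "ee_rot": TCP orientation; "contact_force": force on the tool from outside, world axes, zero at the start; "moment": the same for the moment, N m; "width": finger opening in m; "gripper_force": force on a finger pad.
Only numpy, scipy, OpenCV 4.12 (cv2) and the standard library are available. Lean on these libraries where they do the work, as an engineer would, in place of code of your own. Each camera call takes 0.05 s, during which the arm holds its last target. There are 200 camera calls.

TASK

With the fingertips, push the steel bench block along its channel until it is fully home against the aluminium stop, while the clamp is still open. Then push the clamp's red handle up and over its dead point, towards the block, until it snaps into lock and the rubber pad holds the block down. Do not pick up or tip the block, leave the things lying around where they are, and finish clear of everything.

Things in the scene. Friction and masses are not known exactly. Their poses are not given: they have to be found in the camera images.
- fixture: Fixture fixed to the table. Origin on the table top under the block's home centre; +x is the way the block is pushed, from the channel's open end to stop and clamp; z up. Wooden base plate, x -100 to 112, y -48 to 48 mm, top at z = 12 mm. Two aluminium rails along x, inner faces at y = -33.5 and 33.5 mm, outer at 43.5 mm, x -100 to 32 mm, top at z = 22 mm.
- stop_face (a point): Middle of the aluminium stop bar's face, which the block must touch: fixture x = 32, y = 0, z = 19 mm. The bar is 87 mm long, 10 mm thick, top at z = 26 mm. Axes as the fixture's.
- bench_block: Steel bench block, 64x64 mm, 18 mm high, 0.45 to 0.7 kg, origin at the centre of its underside, sides along the fixture's x and y. It lies loose on the base plate between the rails (1.5 mm clearance a side), at first 35 to 60 mm short of the stop. Home: its leading face touches the stop, origin at fixture x = 0, z = 12 mm. Sliding it takes about 2 to 7 N.
- clamp_handle (a joint): Angle of the red handle. 0 = open, leaning 65 degrees from upright towards fixture +x; grows as it is pushed up and over towards -x: lean = 1.134 rad minus value. Dead point 1.1 (about upright): before it a spring throws it back open (6 N at the ball, fading to 0 at the dead point), beyond it the handle snaps to the locked stop at 1.4. Starts at 0.
- clamp_pivot (a point): Handle's pivot, fixture x = 84, y = 0, z = 46 mm, its axis along y, between steel cheeks (x 49 to 101, y -15 to 15 mm, up to z = 62 mm). The clamp arm, 14 mm wide, pivots at x = 62, z = 50 mm; open, it stands nearly upright, up to z = 120 mm, reaching back to x = 18 mm at most; linked to the handle, it swings down onto the block.
- clamp_knob (a point): Centre of the red ball, 26 mm diameter, at the handle's end, 95 mm from the pivot; the grip below it is 18 mm thick. In fixture mm: open at x = 170, z = 86; upright at x = 84, z = 141; locked at x = 59, z = 138. Open, it overhangs bare table beyond the base plate, with room for fingers beyond it (larger x).
- clamp_pad: Round rubber pad, 16 mm diameter, on a spring spindle under the end of the clamp arm; origin at the arm's end, 23 mm above the pad's underside. Locked over a block that is home, it presses on the middle of the block's top (z = 30 mm) with about 1.7 N.
- brass_dish: Bystander, loose: brass dish of jump rings, 67 mm across, 15 mm high; origin at the centre of its underside.
- pliers: Bystander, loose: red-handled flat pliers lying on the table, 135 mm long, 12 mm high; origin at the centre of its underside.
- matchbox: Bystander, loose: matchbox, 36x55x15 mm; origin at the centre of its underside.
- solder_coil: Bystander, loose: coil of solder wire, 43x56x9 mm; origin at the centre of its underside.
- charcoal_block: Bystander, loose: black charcoal block, 52x77x26 mm, at the right of the table; origin at the centre of its underside.
- findings_tin: Bystander, loose: red hinged tin, 89x121x35 mm, at the left of the table; origin at the centre of its underside.
Mind the look-alikes: they are no part of the job. Leave any green or pink look-alike of the bench_block alone.

How it is judged:
On the way, in this order (a step that is already met when the one before it is completed fails the run):
1. the block is home against the stop, with the clamp still open (x of bench_block in the frame of fixture between -0.003 and 0.003 m and y of bench_block in the frame of fixture between -0.004 and 0.004 m and z of bench_block in the frame of fixture between 0.009 and 0.015 m and value of joint clamp_handle below 0.6 rad), for 0.2 s.
2. the handle has snapped past its dead point into lock (value of joint clamp_handle above 1.33 rad), for 0.2 s.
At the end, for the whole second after the job is handed in: The block lies flat on the base plate, within 3 mm of touching the stop; the handle is locked (joint above 1.33 of 1.4) and the pad presses on the block with more than 0.7 N; all at rest (x of bench_block in the frame of fixture between -0.003 and 0.003 m and y of bench_block in the frame of fixture between -0.004 and 0.004 m and z of bench_block in the frame of fixture between 0.009 and 0.015 m and value of joint clamp_handle above 1.33 rad and contact force between clamp_pad and bench_block above 0.7 N and linear speed of bench_block below 0.01 m/s).
It fails at once if the block is lifted (more than 6 mm off the plate) or tipped (more than 0.15 rad) (z of bench_block in the frame of fixture above 0.018 m or angle between bench_block's own z axis and vertical above 0.15 rad).
It fails at once if one of the things lying around is moved by more than 20 mm (distance of any of brass_dish, pliers, matchbox, solder_coil, charcoal_block, findings_tin from where it was at the start of the episode above 0.02 m).
It also fails if it takes over 48 s, if anything falls off the work surface, if the arm or the gripper's body presses on something with over 40 N, if the wrist force passes 120 N, or if a joint passes its speed limit or range.

## Working session

There is one attempt and no reset: what is moved stays moved. The work goes in short steps, Python scripts to look and compute and a tool call to move; the robot and the scene stay as the last step left them, time stands still between calls to the robot, and variables do not carry over. Pictures are saved under pics/ and viewed, at most 10 in all, crops included, and the job is handed in when it is done.

Besides the shell and the picture viewer there is one more tool, called after "Request:" as name(argument=value, ...), one argument or row to a line, values as JSON. drive_tool: Moves the arm, as the interface text tells. Its arguments: {"type":"object","properties":{"rows":{"type":"array"},"force":{"type":"number"}},"required":["rows"]}

```bash
mkdir -p pics; python3 - <<'E'
from rig import manip, eyes, job
import cv2
for n in ("scene","top"):
    im=eyes.get_image(n)
    c=eyes.get_calibration(n); print(n,c)
    cv2.imwrite(f"pics/{n}0.png",cv2.resize(im[:,:,::-1],(784,588),interpolation=cv2.INTER_CUBIC))
    cv2.imwrite(f"pics/{n}raw.png",im[:,:,::-1])
s=manip.get_state();print(s)
E
```

```text
scene {'camera_matrix': array([[500.0855388 ,   0.        , 276.08725645],
       [  0.        , 500.0855388 , 209.06496616],
       [  0.        ,   0.        ,   1.        ]]), 'view': array([[ 0.67022496, -0.7421253 ,  0.0069676 , -0.37185586],
       [ 0.32451991,  0.30149638,  0.89654156, -0.2378239 ],
       [-0.66744688, -0.5986234 ,  0.44290483, -1.05099048],
       [ 0.        ,  0.        ,  0.        ,  1.        ]])}
top {'camera_matrix': array([[488.3996133 ,   0.        , 285.03411499],
       [  0.        , 488.3996133 , 210.22484322],
       [  0.        ,   0.        ,   1.        ]]), 'view': array([[-2.19069904e-02, -9.99750099e-01, -4.45229984e-03,
         3.47854171e-03],
       [ 9.84195164e-01, -2.23484805e-02,  1.75671352e-01,
        -5.71195718e-01],
       [-1.75726953e-01, -5.33501359e-04,  9.84438801e-01,
        -1.28347380e+00],
       [ 0.00000000e+00,  0.00000000e+00,  0.00000000e+00,
         1.00000000e+00]])}
{'clock': 0.1, 'qpos': array([-1.37499981e+00,  2.76528950e-01,  1.50599429e+00,  1.96053908e-05,
        1.36070744e+00, -1.20996876e-01]), 'qd': array([-0.00085627, -0.00187864, -0.00381022,  0.0028595 ,  0.00235137,
       -0.00013872]), 'effort': array([ 1.07585896e-03, -4.17698300e+01, -2.46404600e+01, -2.60207808e-04,
        5.81923669e-03,  1.36100965e-06]), 'position': array([ 0.17903987, -0.54594361,  0.24153268]), 'ee_rot': array([-8.18800377e-04,  9.87481442e-01,  1.57733100e-01, -2.10450871e-05]), 'contact_force': array([ 1.15906427, -0.16059526,  0.38399367]), 'moment': array([ 0.02308882, -0.03779339,  0.04684965]), 'gripper_force': 0.0, 'width': 0.0853332798583039}
```

View pics/top0.png

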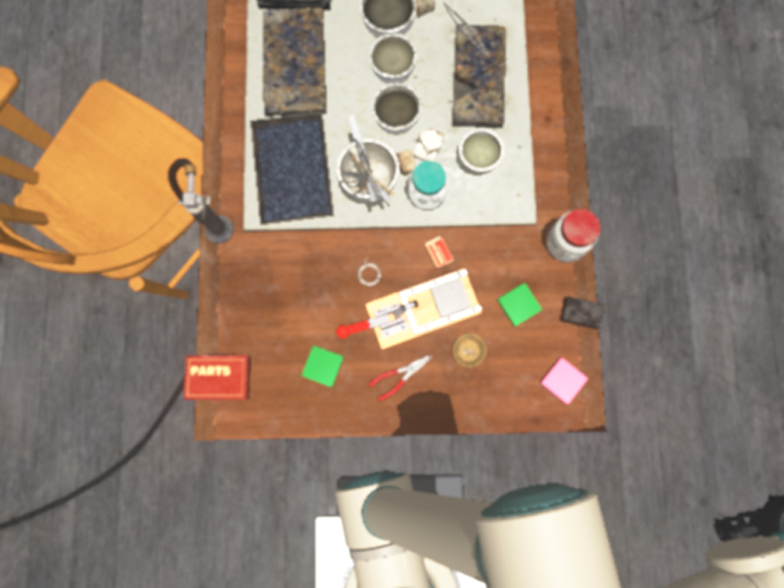

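View pics/scene0.png

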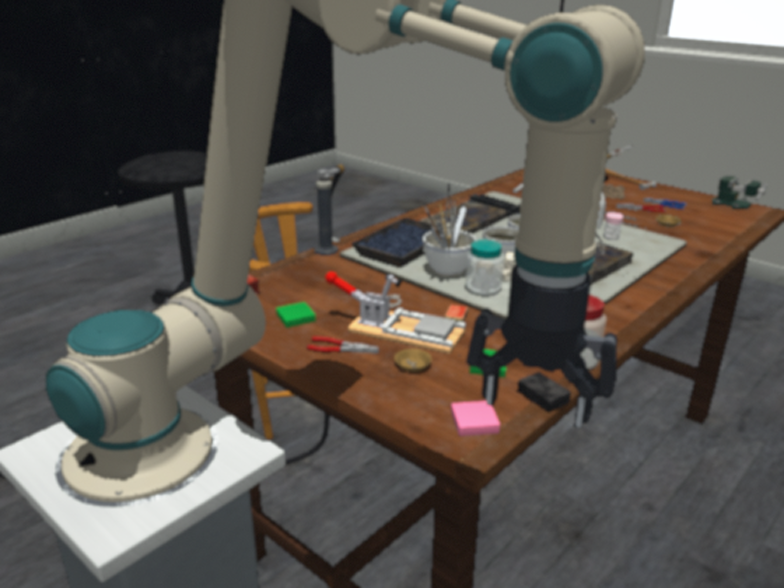

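The top view shows the fixture at about (423,308), the grey steel block at (449,297) at its right end, and the red handle with its ball at (345,331) pointing left. The look-alikes are green at (520,304) and (322,366) and pink at (565,381). The grey block in the channel between the rails fits the description. I'll confirm it in an enlarged crop.

```bash
python3 - <<'E'
import cv2
im=cv2.imread("pics/topraw.png")[180:260,230:360]
cv2.imwrite("pics/crop1.png",cv2.resize(im,None,fx=6,fy=6,interpolation=cv2.INTER_CUBIC))
E
```

```text
(no output)
```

View pics/crop1.png

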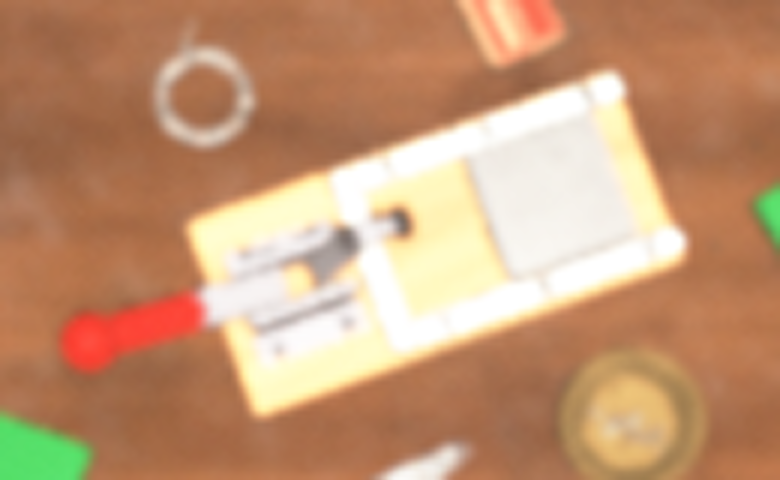

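The crop confirms it. The grey block lies between the white rails, about 45 mm short of the stop. Plate corners in crop pixels are (188,225), (260,415), (688,258) and (618,72), and the ball is at (88,342). Now I fit the pose.

```bash
cat > h.py <<'E'
import numpy as np
from rig import manip, eyes, job
from scipy.optimize import least_squares
def proj(c,P):
    P=np.atleast_2d(P); q=(c["view"]@np.c_[P,np.ones(len(P))].T).T[:,:3]
    K=c["camera_matrix"]; return np.c_[K[0,0]*q[:,0]/-q[:,2]+K[0,2], -K[1,1]*q[:,1]/-q[:,2]+K[1,2]]
def F(p,P):
    P=np.atleast_2d(P).astype(float)/1000; c,s=np.cos(p[2]),np.sin(p[2])
    return np.c_[p[0]+c*P[:,0]-s*P[:,1], p[1]+s*P[:,0]+c*P[:,1], P[:,2]]
E
python3 - <<'E'
from h import *
c=eyes.get_calibration("top")
px=lambda a:(np.array(a)+.5)/6-.5+[230,180]
fx=[(112,-48,12),(112,48,12),(-100,48,12),(-100,-48,12),(170,0,86)]
uv=px([(188,225),(260,415),(688,258),(618,72),(88,342)])
r=least_squares(lambda p:(proj(c,F(p,fx))-uv).ravel(),[.45,0,1.8])
p=r.x;print(p,np.round(r.fun.reshape(-1,2),2))
b=px([(470,160),(512,278),(636,232),(594,118)])
r2=least_squares(lambda q:(proj(c,F(p,[(q[0]+32,q[1]-32,30),(q[0]+32,q[1]+32,30),(q[0]-32,q[1]+32,30),(q[0]-32,q[1]-32,30)]))-b).ravel(),[-50,0])
print(r2.x,np.round(r2.fun.reshape(-1,2),2))
np.save("p.npy",p)
ex=F([0,0,p[2]],[[1000,0,0]])[0]; print("ex",ex)
for n,P in dict(blockback=(r2.x[0]-32,0,21),homeback=(-32,0,21),knob=(170,0,86),pivot=(84,0,46),up=(84,0,141),lock=(59,0,138),org=(0,0,0)).items(): print(n,np.round(F(p,P)[0],4))
# neighbours
for n,a in dict(dish=(632,420),match=(515,20),greenR=(775,220),greenL=(30,450),coil=(205,98),pliers=(460,450)).items():
    u=px([a])[0]; q=least_squares(lambda w:proj(c,[w[0],w[1],.01])[0]-u,[.4,0]).x
    cc,s=np.cos(p[2]),np.sin(p[2]); d=q-p[:2]; print(n,np.round(q,3),"fix",np.round([cc*d[0]+s*d[1],-s*d[0]+cc*d[1]],3))
E
```

```text
[ 0.55135779 -0.0634553   1.89679085] [[ 0.28 -0.34]
 [-0.19  0.1 ]
 [-0.17  0.44]
 [-0.75 -0.09]
 [ 0.78 -0.08]]
[-49.7239413    0.83529535] [[-1.02 -0.68]
 [ 0.07  1.1 ]
 [ 1.09  0.93]
 [-0.15 -1.39]]
ex [-0.32025109  0.9473327   0.        ]
blockback [ 0.5775 -0.1409  0.021 ]
homeback [ 0.5616 -0.0938  0.021 ]
knob [0.4969 0.0976 0.086 ]
pivot [0.5245 0.0161 0.046 ]
up [0.5245 0.0161 0.141 ]
lock [ 0.5325 -0.0076  0.138 ]
org [ 0.5514 -0.0635  0.    ]
dish [ 0.464 -0.145] fix [-0.05   0.109]
match [ 0.655 -0.097] fix [-0.065 -0.088]
greenR [ 0.556 -0.216] fix [-0.146  0.044]
greenL [0.457 0.133] fix [0.217 0.027]
coil [0.621 0.05 ] fix [ 0.085 -0.102]
pliers [ 0.452 -0.065] fix [0.03  0.094]
```

Request:
drive_tool(
  rows=[
    [[0,0,0.132],[3.4,3.17,0],0],
    [[0,0,0.132],[3.4,3.17,0],0],
    [[0,0,0.132],[3.4,3.17,0],0],
    [[0,0,0.132],[3.4,3.17,0],0],
    [[0,0,0.132],[3.4,3.17,0],0],
    [[0,0,0.132],[3.4,3.17,0],0],
    [[0,0,0.132],[3.4,3.17,0],0],
    [[0,0,0.132],[3.4,3.17,0],0],
  ],
)

```text
clock: 1.1
position: [0.4519, -0.2915, 0.242]
ee_rot: [-0.0, 0.772, 0.635, -0.0]
contact_force: [0.5, -0.7, -0.8]
width: -0.0005
gripper_force: 0.0
```

Request:
drive_tool(
  rows=[
    [[0,0,0.132],[3.4,3.17,0],0],
    [[0,0,0.132],[3.4,3.17,0],0],
    [[0,0,0.132],[3.4,3.17,0],0],
    [[0,0,0.132],[3.4,3.17,0],0],
    [[0,0,0],[0,0,-5],0],
    [[0,0,0],[0,0,0],0],
  ],
)

```text
clock: 1.85
position: [0.5843, -0.1643, 0.1881]
ee_rot: [-0.005, 0.581, 0.814, -0.001]
contact_force: [-0.0, 0.4, 0.8]
width: 0.0001
gripper_force: 0.0
```

```bash
cat >> h.py <<'E'
def st():
    p=np.load("p.npy"); s=manip.get_state(); c,n=np.cos(p[2]),np.sin(p[2]); d=s["position"][:2]-p[:2]
    from scipy.spatial.transform import Rotation as R
    M=R.from_quat(np.roll(s["ee_rot"],-1)).as_matrix()
    print("t",round(s["clock"],2),"pos",s["position"].round(4),"fix",np.round([c*d[0]+n*d[1],-n*d[0]+c*d[1]],4),"yaw",np.arctan2(M[1,0],M[0,0]).round(3),"z",M[:,2].round(3),"F",s["contact_force"].round(2),"w",s["width"].round(4),"q",s["qpos"].round(2))
E
python3 - <<'E'
from h import *
import cv2
st()
im=eyes.get_image("top"); cv2.imwrite("pics/crop2.png",cv2.resize(im[150:270,220:400,::-1],None,fx=4.4,fy=4.4,interpolation=cv2.INTER_CUBIC))
im=eyes.get_image("scene"); cv2.imwrite("pics/scene2.png",cv2.resize(im[170:290,200:380,::-1],None,fx=4.4,fy=4.4,interpolation=cv2.INTER_CUBIC))
E
```

```text
Traceback (most recent call last):
  File "h.py", line 14, in st
    print("t",round(s["clock"],2),"pos",s["position"].round(4),"fix",np.round([c*d[0]+n*d[1],-n*d[0]+c*d[1]],4),"yaw",np.arctan2(M[1,0],M[0,0]).round(3),"z",M[:,2].round(3),"F",s["contact_force"].round(2),"w",s["width"].round(4),"q",s["qpos"].round(2))
                                                                                                                                                                                                                 ^^^^^^^^^^^^^^^^
AttributeError: 'float' object has no attribute 'round'
```

```bash
sed -i 's/s\["width"\].round(4)/round(s["width"],4)/' h.py
python3 - <<'E'
from h import *
import cv2
st()
im=eyes.get_image("scene"); cv2.imwrite("pics/scene2.png",cv2.resize(im[170:290,200:380,::-1],None,fx=4.4,fy=4.4,interpolation=cv2.INTER_CUBIC))
c=eyes.get_calibration("wrist");print(c)
im=eyes.get_image("wrist"); cv2.imwrite("pics/wr2.png",cv2.resize(im[:,:,::-1],(784,588),interpolation=cv2.INTER_CUBIC))
E
```

```text
t 1.85 pos [ 0.5843 -0.1643  0.1881] fix [-0.106   0.0011] yaw 1.902 z [-0.01   0.004 -1.   ] F [-0.04  0.44  0.84] w 0.0001 q [-0.39  0.36  1.51 -0.    1.28 -0.72]
{'camera_matrix': array([[325.1922621 ,   0.        , 281.50265601],
       [  0.        , 325.1922621 , 209.98677671],
       [  0.        ,   0.        ,   1.        ]]), 'view': array([[ 0.94579757,  0.32475167, -0.00181918, -0.50054931],
       [-0.31390829,  0.91275318, -0.26142538,  0.35615361],
       [-0.08323786,  0.24782654,  0.96522198, -0.23972364],
       [ 0.        ,  0.        ,  0.        ,  1.        ]])}
```

View pics/wr2.png

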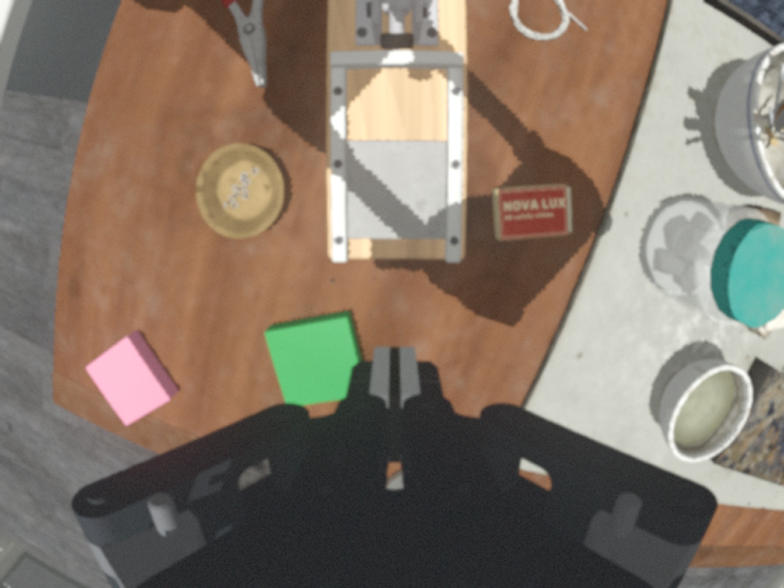

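The wrist view shows the block from (346,141) to (447,240) in the channel. The rail ends are at row 262, the stop's front edge is at row 67, and the fingers are at (394,350). I'll refine the pose from these.

```bash
cat >> h.py <<'E'
def projw(c,P):
    P=np.atleast_2d(P); q=(c["view"]@np.c_[P,np.ones(len(P))].T).T[:,:3]; q=q*[1,-1,-1]
    rho=np.hypot(q[:,0],q[:,1]); th=np.arctan2(rho,q[:,2]); K=c["camera_matrix"]
    return np.c_[K[0,0]*th*q[:,0]/rho+K[0,2],K[1,1]*th*q[:,1]/rho+K[1,2]]
E
python3 - <<'E'
from h import *
c=eyes.get_calibration("wrist")
px=lambda a:(np.array(a)+.5)/1.4-.5
fx=[(-100,43.5,22),(-100,-43.5,22),(-100,33.5,22),(-100,-33.5,22),(32,43.5,26),(32,-43.5,26)]
uv=px([(330,262),(465,261),(346,262),(446,261),(329,67),(466,67)])
p0=np.load("p.npy");print("old resid",(projw(c,F(p0,fx))-uv).round(1).tolist())
r=least_squares(lambda p:(projw(c,F(p,fx))-uv).ravel(),p0);p=r.x
print(p,r.fun.reshape(-1,2).round(1).tolist())
b=px([(346,238),(447,240),(347,141),(447,141)])
r2=least_squares(lambda q:(projw(c,F(p,[(q[0]-32,q[1]+32,30),(q[0]-32,q[1]-32,30),(q[0]+32,q[1]+32,30),(q[0]+32,q[1]-32,30)]))-b).ravel(),[-50,0])
print(r2.x,r2.fun.round(1))
np.save("p.npy",(p+p0)/2); st()
E
```

```text
old resid [[-1.3, -3.3], [-6.6, -2.3], [-2.4, -3.4], [-3.4, -2.4], [-2.1, -3.3], [-4.7, -3.0]]
[ 0.55514267 -0.06517512  1.90047068] [[2.3, -0.2], [-3.1, 0.5], [1.2, -0.3], [0.1, 0.4], [1.0, -0.4], [-1.6, -0.2]]
[-51.18142812   0.24133931] [ 1.4  0.6 -1.1 -0.8 -0.1  0.  -0.2  0.1]
t 1.95 pos [ 0.5869 -0.1663  0.1925] fix [-0.1074  0.0009] yaw 1.9 z [-0.001  0.    -1.   ] F [0.63 0.69 0.86] w -0.0002 q [-0.39  0.36  1.51 -0.    1.28 -0.72]
```

Request:
drive_tool(
  rows=[
    [[0,0,0],[0.1,0,-5],0],
    [[0,0,0],[0,0,-5],0],
    [[0,0,0],[0,0,-4],0],
    [[0,0,0],[0,0,-1.5],0],
    [[0,0,0],[0,0,-0.6],0],
    [[0,0,0],[0,0,0],0],
    [[0,0,0],[0,0,0],0],
  ],
)

```text
clock: 2.82
position: [0.5893, -0.1665, 0.033]
ee_rot: [0.002, 0.581, 0.814, 0.0]
contact_force: [-1.1, -0.1, 0.2]
width: 0.0001
gripper_force: 0.0
```

```bash
python3 -c "
from h import *
st()"
```

```text
t 2.83 pos [ 0.5893 -0.1665  0.033 ] fix [-0.1084 -0.0012] yaw 1.901 z [ 0.003 -0.001 -1.   ] F [-1.1  -0.08  0.22] w 0.0001 q [-0.39  0.51  1.71  0.    0.93 -0.72]
```

Request:
drive_tool(
  rows=[
    [[0,0,0],[0,0,-0.4],0],
    [[0,0,0],[-0.26,0.76,0],0],
    [[0,0,0],[-0.26,0.76,0],0],
    [[0,0,0],[-0.26,0.76,0],0],
    [[0,0,0],[-0.26,0.76,0],0],
    [[0,0,0],[-0.26,0.76,0],0],
    [[0,0,0],[-0.26,0.76,0],0],
    [[0,0,0],[-0.16,0.47,0],0],
  ],
)

```text
clock: 3.82
position: [0.5708, -0.1152, 0.0274]
ee_rot: [0.0, 0.581, 0.814, 0.0]
contact_force: [1.3, -1.7, -0.4]
width: 0.0002
gripper_force: 1.1
```

```bash
python3 -c "
from h import *
st()"
```

```text
t 3.83 pos [ 0.5708 -0.1152  0.0274] fix [-0.0538 -0.0002] yaw 1.901 z [ 0. -0. -1.] F [ 1.29 -1.7  -0.36] w 0.0002 q [-0.32  0.48  1.78 -0.    0.88 -0.65]
```

Request:
drive_tool(
  rows=[
    [[0,0,0],[-0.06,0.19,0],0],
    [[0,0,0],[-0.06,0.19,0],0],
    [[0,0,0],[-0.06,0.19,0],0],
    [[0,0,0],[-0.03,0.1,0],0],
  ],
)

```text
clock: 4.32
position: [0.5689, -0.1091, 0.0274]
ee_rot: [0.0, 0.581, 0.814, 0.0]
contact_force: [0.8, -2.4, -0.5]
width: -0.0002
gripper_force: 1.3
```

Request:
drive_tool(
  rows=[
    [[0,0,0],[-0.03,0.1,0],0],
    [[0,0,0],[-0.03,0.1,0],0],
  ],
)

```text
clock: 4.58
position: [0.5683, -0.1071, 0.0274]
ee_rot: [0.0, 0.581, 0.814, 0.0]
contact_force: [0.5, -1.9, -0.3]
width: -0.0002
gripper_force: 1.3
```

```bash
python3 -c "
from h import *
st()"
```

```text
t 4.58 pos [ 0.5683 -0.1071  0.0274] fix [-0.0454 -0.0005] yaw 1.901 z [ 0. -0. -1.] F [ 0.48 -1.86 -0.26] w -0.0002 q [-0.31  0.48  1.79 -0.    0.88 -0.64]
```

Request:
drive_tool(
  rows=[
    [[0,0,0],[-0.03,0.1,0],0],
    [[0,0,0],[-0.03,0.1,0],0],
  ],
)

```text
clock: 4.82
position: [0.5677, -0.105, 0.0274]
ee_rot: [0.0, 0.581, 0.814, 0.0]
contact_force: [1.0, -2.6, 0.0]
width: 0.0
gripper_force: 1.4
```

Request:
drive_tool(
  rows=[
    [[0,0,0],[-0.03,0.1,0],0],
    [[0,0,0],[0,0,0],0],
  ],
)

```text
clock: 5.08
position: [0.5673, -0.1039, 0.0274]
ee_rot: [-0.0, 0.581, 0.814, 0.0]
contact_force: [0.7, -2.8, 0.1]
width: 0.0
gripper_force: 1.1
```

Request:
drive_tool(
  rows=[
    [[0,0,0],[-0.03,0.1,0],0],
    [[0,0,0],[0,0,0],0],
  ],
)

```text
clock: 5.32
position: [0.5672, -0.1035, 0.0274]
ee_rot: [0.0, 0.581, 0.814, -0.0]
contact_force: [0.0, -4.2, -0.0]
width: 0.0002
gripper_force: 2.3
```

Request:
drive_tool(
  rows=[
    [[0,0,0],[-0.05,0.15,0],0],
    [[0,0,0],[0,0,0],0],
    [[0,0,0],[0,0,0],0],
  ],
)

```text
clock: 5.7
position: [0.567, -0.1034, 0.0274]
ee_rot: [0.001, 0.581, 0.814, -0.001]
contact_force: [1.3, -8.9, -0.8]
width: 0.0003
gripper_force: 4.2
```

```bash
python3 -c "
from h import *
st()"
```

```text
t 5.7 pos [ 0.567  -0.1034  0.0274] fix [-0.0414 -0.0004] yaw 1.902 z [ 0.001 -0.003 -1.   ] F [ 1.3  -8.91 -0.84] w 0.0003 q [-0.3   0.47  1.79 -0.    0.87 -0.63]
```

The push stalled at about 9 N, so the block is home. Now I retract, rise, and travel over to beyond the handle while tilting the tool 45° so the fingers can get under the ball.

Request:
drive_tool(
  rows=[
    [[0,0,0],[0.5,-1.5,0],0],
    [[0,0,0],[0.5,-1.5,0],0],
    [[0,0,0],[0,0,4.5],0],
    [[0,0,0],[0,0,4.5],0],
    [[0,0,0],[0,0,4.5],0],
    [[0,0,0],[0,0,4.5],0],
    [[0,0,0],[-0.8,2.4,1],0],
    [[0,0,0],[-1.25,3.68,0],0],
  ],
)

```text
clock: 6.7
position: [0.556, -0.0702, 0.2177]
ee_rot: [0.0, 0.582, 0.813, 0.001]
contact_force: [1.3, 0.7, 0.5]
width: -0.0003
gripper_force: 0.0
```

Request:
drive_tool(
  rows=[
    [[-0.124,-0.042,0],[-1.25,3.68,0],0],
    [[-0.124,-0.042,0],[-1.25,3.68,0],0],
    [[-0.124,-0.042,0],[-1.25,3.68,0],0],
    [[-0.124,-0.042,0],[-1.25,3.68,0],0],
    [[-0.124,-0.042,0],[-1.25,3.68,0],0],
    [[-0.124,-0.042,0],[-1.25,3.68,0],0],
    [[0,0,0],[0,0,0],0],
    [[0,0,0],[0,0,0],0],
  ],
)

```text
clock: 7.7
position: [0.4802, 0.1501, 0.2165]
ee_rot: [0.31, 0.536, 0.752, -0.224]
contact_force: [0.4, -0.1, 0.5]
width: -0.0003
gripper_force: 0.0
```

```bash
python3 - <<'E'
from h import *
import cv2
st()
im=eyes.get_image("top"); a=cv2.resize(im[150:270,200:350,::-1],None,fx=2.6,fy=2.6,interpolation=cv2.INTER_CUBIC)
im=eyes.get_image("scene"); b=cv2.resize(im[130:290,190:390,::-1],None,fx=1.95,fy=1.95,interpolation=cv2.INTER_CUBIC)
im=eyes.get_image("wrist")
np.save("w3.npy",im)
a=cv2.resize(a,(390,312));b=cv2.resize(b,(390,312))
cv2.imwrite("pics/c3.png",np.hstack([a,b]))
E
```

```text
t 7.7 pos [0.4802 0.1501 0.2165] fix [2.266e-01 1.000e-04] yaw 1.906 z [ 0.226 -0.67  -0.707] F [ 0.37 -0.08  0.47] w -0.0003 q [ 0.64  0.35  1.74 -0.75  1.41  0.58]
```

View pics/c3.png

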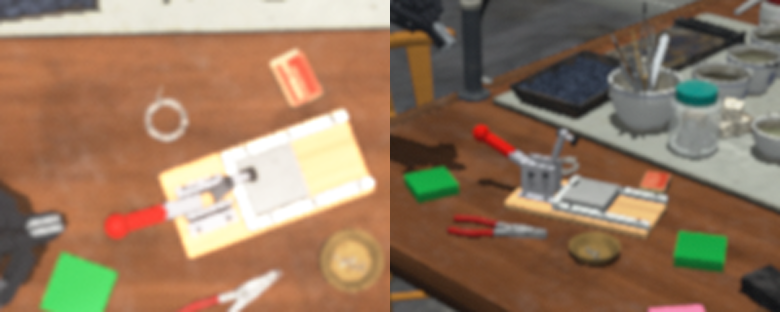

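The block is against the stop, the clamp is still open, and the tilted fingers stand at (45,225), left of the ball at (117,225). I'll check the ball's position with the wrist camera's red blob.

```bash
python3 - <<'E'
from h import *
import cv2
im=np.load("w3.npy"); c=eyes.get_calibration("wrist"); p=np.load("p.npy")
print("pred knob",projw(c,F(p,[(170,0,86),(171.5,0,86),(170,5,86),(84,0,46)])).round(1).tolist())
hsv=cv2.cvtColor(im,cv2.COLOR_RGB2HSV); m=(((hsv[...,0]<6)|(hsv[...,0]>174))&(hsv[...,1]>190)&(hsv[...,2]>90)).astype(np.uint8)
n,l,s,ct=cv2.connectedComponentsWithStats(m)
for i in range(1,n):
    if s[i,4]>60: print(s[i],ct[i].round(1))
cv2.imwrite("pics/w3.png",cv2.resize(im[:,:,::-1],(784,588),interpolation=cv2.INTER_CUBIC))
E
```

```text
pred knob [[280.8, 136.5], [280.7, 135.3], [274.5, 136.5], [281.0, 162.9]]
```

View pics/w3.png

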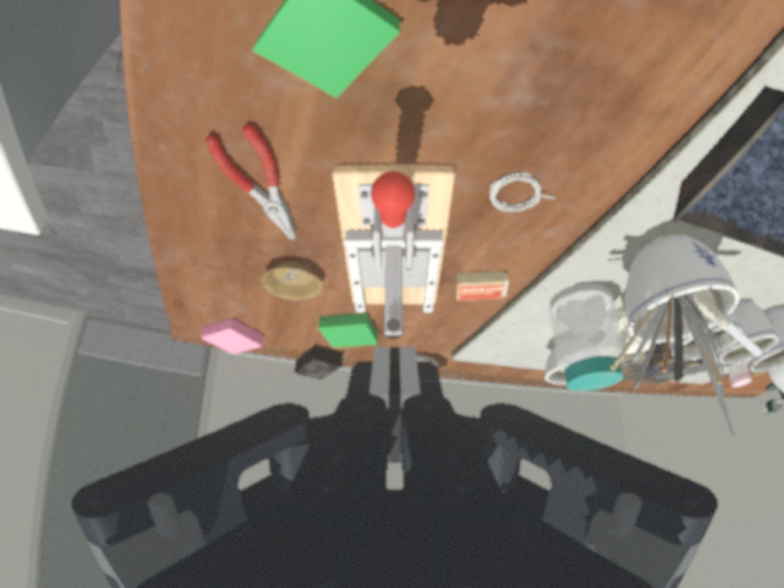

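The ball is at (393,192) in the enlarged view, which is (280.7,137) raw. That matches the prediction of (280.8,136.5), so the lateral alignment is good. Next I lower the fingers beneath the ball.

Request:
drive_tool(
  rows=[
    [[0,0,0],[-0.26,0.76,-4],0],
    [[0,0,0],[0,0,-4],0],
    [[0,0,0],[0,0,-4.1],0],
    [[0,0,0],[0.6,-1.75,-2.2],0],
    [[0,0,0],[0.6,-1.75,-2.2],0],
    [[0,0,0],[0,0,0],0],
    [[0,0,0],[0,0,0],0],
  ],
)

```text
clock: 8.72
position: [0.4911, 0.1223, 0.0533]
ee_rot: [0.311, 0.538, 0.751, -0.223]
contact_force: [0.5, 0.4, -1.0]
width: -0.0003
gripper_force: 0.0
```

```bash
python3 - <<'E'
from h import *
st()
# plan
T0=None
for k,lean in enumerate([65,58,50,42,34,26,18,10,4,-2,-6]):
    th=np.radians(lean); t=np.radians(min(45,max(lean,15)))
    n=np.array([-np.cos(t),np.sin(t)]);a=np.array([-np.sin(t),-np.cos(t)])
    C=np.array([85,46])+95*np.array([np.sin(th),np.cos(th)])
    print(lean,np.degrees(t).round(),(C-22*n+5*a).round(1))
E
```

```text
t 8.72 pos [0.4911 0.1223 0.0533] fix [ 0.1967 -0.0013] yaw 1.898 z [ 0.227 -0.669 -0.707] F [ 0.47  0.42 -0.99] w -0.0003 q [ 0.59  0.55  1.93 -0.87  1.11  0.85]
65 45.0 [183.1  67.1]
58 45.0 [177.6  77.3]
50 45.0 [169.8  88. ]
42 42.0 [161.6  98.2]
34 34.0 [153.6 108.3]
26 26.0 [144.2 117.2]
18 18.0 [133.7 124.8]
10 15.0 [121.5 129. ]
4 15.0 [111.6 130.2]
-2 15.0 [101.6 130.4]
-6 15.0 [ 95. 130.]
```

Request:
drive_tool(
  rows=[
    [[0,0,0],[0.44,-1.29,1.38],0],
    [[0,0,0],[0.18,-0.52,1.02],0],
    [[0,0,0],[0.25,-0.74,1.07],0],
    [[0.05,0.017,0],[0.26,-0.78,1.02],0],
    [[0,0,0],[0,0,0],0],
  ],
)

```text
clock: 9.35
position: [0.5022, 0.0898, 0.0993]
ee_rot: [0.291, 0.544, 0.759, -0.207]
contact_force: [-2.5, 5.4, 0.1]
width: 0.0005
gripper_force: 2.3
```

```bash
python3 - <<'E'
from h import *
st()
E
```

```text
t 9.35 pos [0.5022 0.0898 0.0993] fix [ 0.1623 -0.0013] yaw 1.896 z [ 0.217 -0.631 -0.745] F [-2.49  5.42  0.06] w 0.0005 q [ 0.5   0.45  1.92 -0.83  1.1   0.69]
```

Request:
drive_tool(
  rows=[
    [[0.132,0.045,0],[0.28,-0.82,0.9],0],
    [[0.132,0.045,0],[0.3,-0.89,0.89],0],
    [[0.132,0.045,0],[0.34,-0.99,0.76],0],
    [[0.05,0.017,0],[0.39,-1.15,0.42],0],
    [[0,0,0],[0.32,-0.94,0.12],0],
    [[0,0,0],[0,0,0],0],
  ],
)

```text
clock: 10.1
position: [0.5176, 0.0408, 0.128]
ee_rot: [0.106, 0.576, 0.807, -0.077]
contact_force: [-0.2, 0.3, 0.4]
width: -0.0001
gripper_force: 0.0
```

Request:
drive_tool(
  rows=[
    [[0,0,0],[0.32,-0.95,0],0],
    [[0,0,0],[0.21,-0.62,0],0],
    [[0,0,0],[0,0,0],0],
  ],
)

```text
clock: 10.48
position: [0.5233, 0.0257, 0.1278]
ee_rot: [0.105, 0.576, 0.807, -0.077]
contact_force: [-0.9, -0.1, -0.0]
width: 0.0001
gripper_force: 0.0
```

```bash
python3 - <<'E'
from h import *
import cv2
st()
im=eyes.get_image("top"); a=cv2.resize(im[150:270,200:350,::-1],(390,312),interpolation=cv2.INTER_CUBIC)
im=eyes.get_image("scene"); b=cv2.resize(im[130:290,190:390,::-1],(390,312),interpolation=cv2.INTER_CUBIC)
cv2.imwrite("pics/c4.png",np.hstack([a,b]))
E
```

```text
t 10.47 pos [0.5233 0.0257 0.1278] fix [ 0.0948 -0.0006] yaw 1.902 z [ 0.082 -0.245 -0.966] F [-0.85 -0.09 -0.04] w 0.0001 q [ 0.09  0.28  1.84 -0.31  0.98 -0.08]
```

View pics/c4.png

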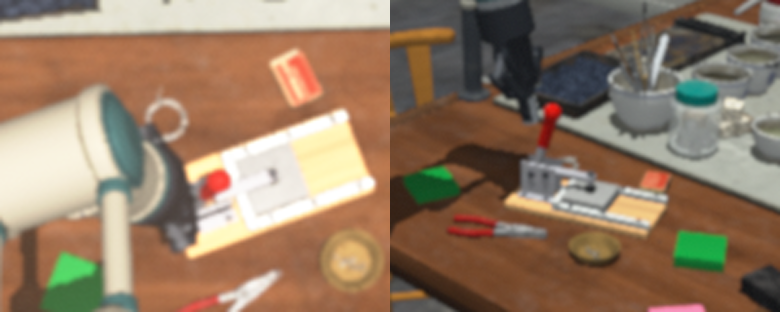

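The handle has snapped over and leans toward the block, with the arm down and the pad on the block's middle. Now I retreat.

Request:
drive_tool(
  rows=[
    [[0,0,0],[-0.8,2.35,0],0],
    [[0,0,0],[-1.3,3.8,0],0],
    [[0,0,0],[-1.3,3.8,1],0],
    [[0,0,0],[0,0,4],0],
    [[0,0,0],[0,0,4],0],
    [[0,0,0],[0,0,0],0],
    [[0,0,0],[0,0,0],0],
  ],
)

```text
clock: 11.45
position: [0.4887, 0.1253, 0.2176]
ee_rot: [0.105, 0.576, 0.807, -0.077]
contact_force: [0.0, 0.9, -0.2]
width: -0.0001
gripper_force: 0.0
```

```bash
python3 - <<'E'
from h import *
import cv2
st()
im=eyes.get_image("top"); a=cv2.resize(im[150:270,200:350,::-1],(390,312),interpolation=cv2.INTER_CUBIC)
im=eyes.get_image("scene"); b=cv2.resize(im[180:280,240:365,::-1],(390,312),interpolation=cv2.INTER_CUBIC)
cv2.imwrite("pics/c5.png",np.hstack([a,b]))
E
```

```text
t 11.45 pos [0.4887 0.1253 0.2176] fix [0.2003 0.    ] yaw 1.902 z [ 0.081 -0.245 -0.966] F [ 0.02  0.87 -0.23] w -0.0001 q [ 0.29  0.2   1.71 -0.28  1.24  0.05]
```

View pics/c5.png

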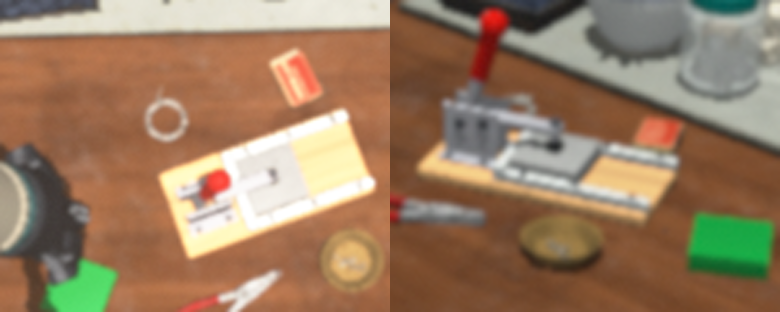

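The clamp is locked with the ball at (215,180), the pad is on the block's middle, the block is at the stop, and the bystanders have not moved. I'm handing the job in.

```bash
python3 -c "
from rig import job
print(job.sign_off())"
```

```text
the job is handed in; nothing more can be done
None
```

I pushed the block home against the stop, snapped the clamp into lock with its pad on the block, and handed the job in with the arm clear at about 11.5 s of the 48 s; sign-off returned no verdict, and I checked lock and pad contact only by picture.

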